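Proof-load a porcelain crucible at 10 N on a levelled lever stand

TASK

Proof-load the porcelain crucible that stands on the hand-lever test stand. First level the stand, so that the load comes on squarely: turn the black foot knob at its front until the bubble of the spirit level sits centred between the two inner lines. Then push the lever's ball down until the dial gauge's hand stands at the red 10 N mark, keep it there for two or three seconds and finish while still holding it at 10 N, without letting go; never let the gauge pass 15 N, shove the crucible about or knock over the glassware.

Things in the scene. Friction and masses are not known exactly. Their poses are not given: they have to be found in the camera images.
- stand: lever test stand, blue-grey, about 235 x 150 mm, 315 mm high, fixed on the bench on three feet. Origin on the bench straight below ram and gauge; x to its rear (away from foot knob and lever ball), y to its left, z up. Base plate x -105 to +100 mm, y +-75 mm, top at z 38 mm; column x 61 to 95 mm, y +-22 mm, z up to 274 mm. The frame tips on its two rear feet by less than 0.3 degrees
- knob_mid (a point): middle of the black knurled foot knob at the stand's front left (36 mm diameter, 22 mm high, vertical axis; x -130, y +45, z 55 mm of the stand). The plate lies 17 mm below this point. The front of the stand starts low; turning the knob clockwise seen from above raises it. It turns stiffly (0.08 N m) and stays as left; the turn needed is 0.5 to 1.3 rad
- bubble (a joint): place of the spirit level's bubble along its vial, in m: 0 = in the middle (level), positive = towards the stand's rear (rear too high). The bubble is white and 16 mm long, the two inner black lines are 20 mm apart. Turning the foot knob clockwise by 1 rad moves the bubble 7.2 mm towards the front
- vial_mid (a point): middle of the spirit level's yellow-green vial (16 mm thick, 60 mm long, along the stand's x), 57 mm above the bench on the left of the base plate, at x -40, y +55 mm of the stand; the bubble is centred here when the stand is level
- lever_ball (a point): centre of the 32 mm black ball at the end of the hand lever, on the right of the stand; 165 mm in front of the lever's shaft, at rest 0.25 rad above level with it, about 273 mm above the bench. It moves on an arc about the lever's axis. A spring returns the lever: pushing the ball down takes about 4 N at the start and 7 N when the gauge shows 10 N
- press_lever: the hand lever. Origin on its turning axis: level, along the stand's y, at x +30, y -41, z 232 mm of the stand, right of the head (x -19 to +100, y +-25, z 204 to 261 mm; the ram stands out above to z 315 mm). 1 rad of lever lowers ram and gauge by 28 mm; the pad meets the crucible at about 0.29 rad, the gauge shows 10 N at about 0.47 rad, stop at 0.85 rad
- gauge_hand (a joint): reading of the dial force gauge as the angle of its black hand, in rad: 0 = no load, hand to the lower left; it turns clockwise seen from the front, 0.2356 rad for each newton (the gauge spring gives 0.5 mm for each newton). 2.356 rad = 10 N = hand straight up at the red mark; 3.53 rad = 15 N; 4.71 rad = 20 N, the end of the scale
- dial_mid (a point): centre of the gauge's white dial, 55 mm across, facing the stand's front (-x); about 157 mm above the bench, moving down with the ram. The black gauge body behind it is 62 mm across, x -18 to +13 mm of the stand. Black marks at each newton, longer ones at 0, 5, 15 and 20 N, a red one at 10 N at the top
- plunger: the gauge's plunger with its round steel pad, 50 mm across, which bears on the crucible's rim; origin at the centre of the pad's underside, 90 mm above the bench at rest
- crucible: white porcelain crucible, 41 mm across the rim, 34 mm high, standing loose on the round steel platen (64 mm, top 48 mm above the bench) under the gauge's 50 mm pad; origin at the centre of its underside. The pad hangs about 8 mm above its rim
- beaker: glass beaker, 61 x 55 mm, 70 mm high, loose bystander on the bench at the right; origin at the centre of its underside, z up
- flask: conical glass flask, 59 mm across, 105 mm high, loose bystander on the bench at the right; origin at the centre of its underside, z up

How it is judged:
By the outcome, as a careful person would: the job done as asked, in the order asked, and still so for the second after the job is handed in, while the arm keeps its last pose, push and grip.
It also fails if it takes over 51 s, if anything falls off the work surface, if the arm or the gripper's body presses on something with over 40 N, if the wrist force passes 120 N, or if a joint passes its speed limit or range.

ROBOT

A 7-joint arm with a two-finger parallel gripper is mounted at the origin on a cart in front of the work surface, level with it; the furniture and walls round the work are solid. World frame = base frame: x ahead of the robot, y to its left, z up, the work surface at z = 0. Lengths are in m, angles in rad, forces in N, time in s.
With the tool pointing down it reaches from about 0.425 to 0.95 m from the base axis. Payload 4.7 kg.
Tool frame: the origin (TCP) lies midway between the tips of the shut fingers; the grasp point (between the pads) lies 19 mm behind it; z points along the fingers, y is the line along which they close (so a half turn about z gives the same grasp; the last joint's range is limited). The gripper opens to 87 mm and grips with 3 to 60 N. Pads are 19 mm wide; open, the fingers measure 117 mm over their backs; the gripper's body (75 mm by 190 mm) begins 51 mm behind the grasp point.
Start: joints at [-1.311, 0.469, -0.049, 1.532, 0.024, 1.141, -0.082], TCP at [0.192, 0.647, 0.223] pointing down, gripper open.
Joint ranges: [-2.59, 2.59], [-0.33, 1.99], [-1.39, 1.29], [0.1, 2.45], [-1.04, 4.18], [0.21, 1.99], [-2.66, 2.66]. Speed limits (rad/s): [2.57, 2.57, 3.14, 3.14, 3.14, 3.14, 3.14].

INTERFACE

Orientations are given as a rotation vector (axis times angle).
In Python, from workcell import manip gives the robot as it stands.
- The arm moves only by the shell command python3 drive.py 'ROWS' [OPENING] [FORCE]. ROWS is rows parted by semicolons, their numbers by spaces, 1 to 8 of them, each of 6 numbers: dx, dy, dz in m, then a rotation vector rx, ry, rz in rad; each row shifts and turns the commanded pose from where the row before left it, along the tool's axes as they then stand; what a row does not reach is not made up. A row lasts 1/12 s, in which the tool goes at most 0.0417 m and 0.125 rad, less where a joint would pass 70% of its speed; a pose out of reach is approached as far as the arm can. OPENING is the finger opening in m, set as the command begins (- or left out keeps the last). The fingers move at their own pace and stop on an object; FORCE is the grip in N (left out, the last holds). Time passes only in rows, so rows that do not move let the fingers close. It prints the time, the measured TCP pose, the force, the opening and the grip force at its end.
- manip.observe(): the state, without advancing time (a new reading comes with each control period).
- manip.camera(name): name is "side" or "top" or "wrist"; returns the picture (420x560x3 uint8, red, green, blue); there is no depth.
- manip.camera_params(name): a dict with "fov_y" (degrees; the focal length in pixels is half the picture's height over the tangent of half this angle, whatever the lens; pixels are square), "cx", "cy" (the principal point, pixels), "dist" ([k1, k2, p1, p2, k3] as OpenCV has them; the pictures are not rectified), "pose" (4x4, takes a point from camera to world coordinates). Camera axes: x right, y up, looking along -z (the intrinsics and any distortion apply to the point x, -y, -z); pixel columns grow to the right and rows downward; lengths in m; the calibration is good to about 2 mm. A picture is of the moment at which its call begins: read the wrist's pose just before it. camera_params takes no time and is no camera call; for the wrist camera it gives the pose at the moment of the call.
- manip.hand_in(): hands the job in; it is judged then, once.
The state is a dict: "t": time; "q": joint angles; "joint_vel": joint speeds; "effort": joint torques, N m; "tool_pos": TCP position; "tcp_rot": TCP orientation; "wrist_force": force on the tool from outside, world axes, zero at the start; "ft_torque": the same for the moment, N m; "gripper_width": finger opening in m; "finger_force": force on a finger pad.
Only numpy, scipy, OpenCV 4.12 (cv2) and the standard library are available. Lean on these libraries where they do the work, as an engineer would, in place of code of your own. Each camera call takes 0.05 s, during which the arm holds its last target. There are 200 camera calls.

## Working session

There is one attempt and no reset: what is moved stays moved. The work goes in short steps, Python scripts to look and compute and a shell command to move; the robot and the scene stay as the last step left them, time stands still between calls to the robot, and variables do not carry over. Pictures are saved under pics/ and viewed, at most 10 in all, crops included, and the job is handed in when it is done.

```bash
ls; mkdir -p pics
python3 - <<'E'
from workcell import manip
import cv2,numpy as np
for n in("side","top"):
    p=manip.camera_params(n);print(n,p['fov_y'],p['cx'],p['cy'],p['dist'],np.round(p['pose'],4).tolist())
    cv2.imwrite(f'pics/{n}0.png',manip.camera(n)[:,:,::-1])
print(manip.observe())
p=manip.camera_params('wrist');print(p)
E
```

```text
drive.py
pics
workcell.py
side 50.435950373824475 280.3799570380307 205.822536447951 [0.04151645 0.         0.         0.         0.        ] [[0.9622, 0.0859, -0.2586, 0.2212], [-0.2719, 0.3653, -0.8903, -1.0931], [0.0179, 0.9269, 0.3748, 0.6236], [0.0, 0.0, 0.0, 1.0]]
top 49.66358937671271 277.2031221675289 201.68988700562943 [-0.11745664  0.          0.          0.          0.        ] [[-0.0162, 0.9935, -0.1123, 0.4489], [-0.9998, -0.015, 0.012, -0.0553], [0.0103, 0.1125, 0.9936, 1.0547], [0.0, 0.0, 0.0, 1.0]]
{'t': 0.1, 'q': array([-1.31090288,  0.46937916, -0.04857146,  1.53353562,  0.02411604,
        1.14100103, -0.08231093]), 'joint_vel': array([-0.00044691, -0.00116586, -0.00105163, -0.00351522, -0.00261953,
        0.00167768, -0.0009485 ]), 'effort': array([ 5.14732401e-04, -5.09169459e+01, -8.10176739e-02, -2.36828595e+01,
       -6.13533310e-02,  3.44652298e-02,  7.78368644e-05]), 'tool_pos': array([0.19209334, 0.64654681, 0.22160836]), 'tcp_rot': array([-4.52032190e-01, -3.10873267e+00,  2.71607774e-03]), 'wrist_force': array([ 0.65296025, -1.5685198 ,  0.16219621]), 'ft_torque': array([0.00405143, 0.0003978 , 0.01214268]), 'finger_force': 0.0, 'gripper_width': 0.08716231109287856}
{'fov_y': 64.6338896691299, 'cx': 279.8812869351199, 'cy': 209.4493764451584, 'dist': array([-0.07785944,  0.        ,  0.        ,  0.        ,  0.        ]), 'pose': array([[ 0.2846425 , -0.93058207, -0.23020786,  0.13043237],
       [ 0.9586293 ,  0.27558083,  0.07130972,  0.66564277],
       [-0.00291867, -0.24098178,  0.97052525,  0.38487923],
       [ 0.        ,  0.        ,  0.        ,  1.        ]])}
```

View pics/side0.png

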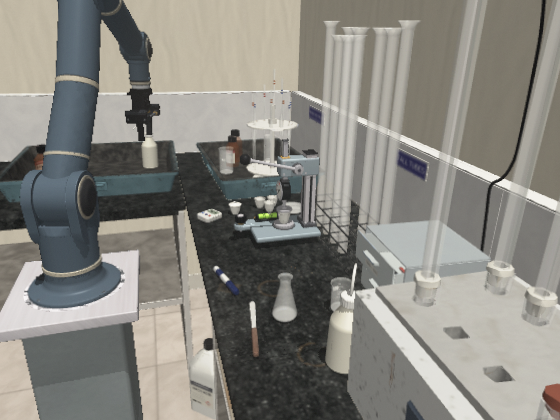

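View pics/top0.png

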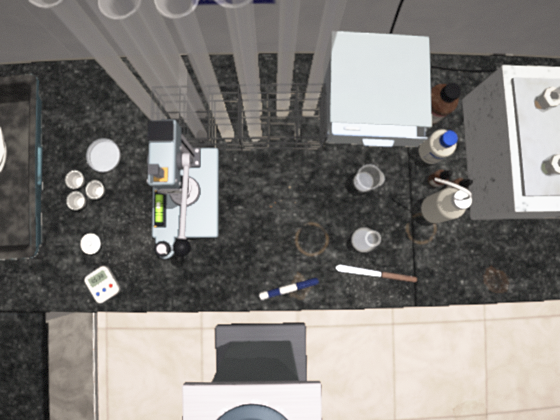

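Side: stand near (285,210), knob (241,218), lever ball (246,160). Top: base plate cols 153–218, rows 148–240, knob (163,250), ball (181,248), vial (159,208). Enlarging both crops.

Run:
```python
import cv2,numpy as np
a=cv2.imread('pics/top0.png')[110:270,135:235];b=cv2.imread('pics/side0.png')[145:250,225:335]
a=cv2.resize(a,None,fx=3.7,fy=3.7,interpolation=2);b=cv2.resize(b,None,fx=3.7,fy=3.7,interpolation=2)
c=np.zeros((600,800,3),np.uint8);c[:592,:370]=a[:592];c[:b.shape[0],380:380+b.shape[1]]=b
cv2.imwrite('pics/crop0.png',c);print(a.shape,b.shape)
```

```text
(592, 370, 3) (388, 407, 3)
```

View pics/crop0.png

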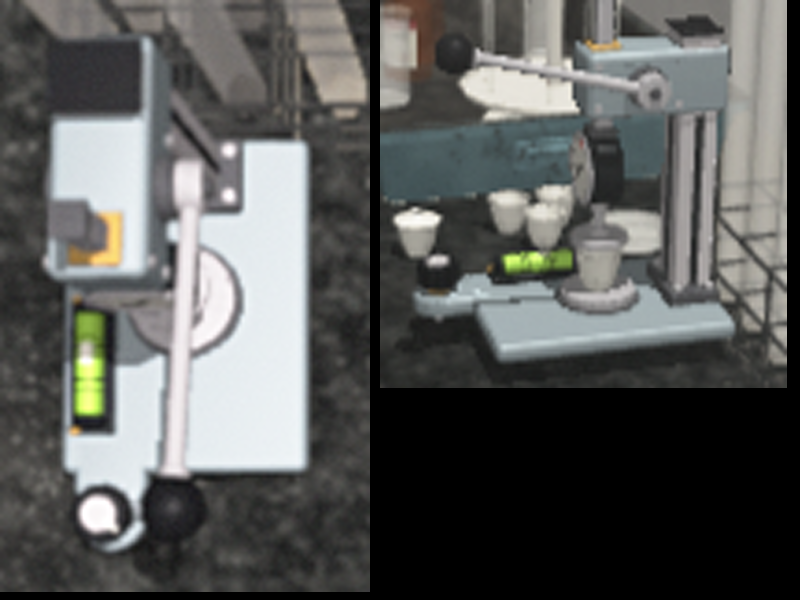

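Top crop: knob (100,513), plate corners (65,470),(307,470),(308,142), ball (174,511). Side crop: ball (455,52), knob (438,274), plate top corners about (497,347),(733,325). Fitting the stand pose.

```bash
cat > h.py <<'E'
from workcell import manip
import cv2,numpy as np
from scipy.spatial.transform import Rotation as R
from scipy.optimize import least_squares
F=np.diag([1.,-1,-1])
def proj(n,P,pr=None):
    p=pr or manip.camera_params(n);f=210/np.tan(np.radians(p['fov_y']/2));T=np.array(p['pose'])
    X=(np.atleast_2d(P)-T[:3,3])@T[:3,:3]@F
    K=np.array([[f,0,p['cx']],[0,f,p['cy']],[0,0,1]])
    return cv2.projectPoints(X,np.zeros(3),np.zeros(3),K,np.array(p['dist']))[0][:,0]
def st(v,p):
    c,s=np.cos(v[2]),np.sin(v[2]);p=np.atleast_2d(p);return p@np.array([[c,s,0],[-s,c,0],[0,0,1]])+[v[0],v[1],0]
E
cat > fit.py <<'E'
from h import *
top=[((100,513),(-.13,.045,.066)),((65,470),(-.105,.075,.038)),((307,470),(-.105,-.075,.038)),((308,142),(.1,-.075,.038)),((174,511),(-.13,None,.273))]
side=[((455,52),(-.13,None,.273)),((438,274),(-.13,.045,.055)),((497,347),(-.105,-.075,.038)),((733,325),(.1,-.075,.038))]
obs=[('top',(np.array(a)+.5)/3.7-.5+[135,110],b) for a,b in top]+[('side',(np.array(a)-[380,0]+.5)/3.7-.5+[225,145],b) for a,b in side]
PR={n:manip.camera_params(n) for n in('top','side')}
def r(v): return np.array([ (proj(n,st(v,[[q if q is not None else v[3] for q in b]]),PR[n])[0]-a) for n,a,b in obs]).ravel()
s=least_squares(r,[.5,.2,0,-.06],loss='soft_l1');print(s.x);print(s.fun.reshape(-1,2).round(1))
for k,p in dict(knob=(-.13,.045,.055),ball=(-.13,s.x[3],.273),vial=(-.04,.055,.057),dial=(-.018,0,.157)).items(): print(k,st(s.x,p).round(4))
E
python3 fit.py
```

```text
[ 0.59119123  0.14064132 -0.00774522 -0.04062891]
[[-0.1  0.3]
 [-0.6  0.9]
 [ 0.3  0.6]
 [ 0.6 -0.4]
 [-0.  -0.5]
 [-0.2  0.3]
 [ 0.  -0.6]
 [-0.   0. ]
 [ 1.4 -0.8]]
knob [[0.4615 0.1866 0.055 ]]
ball [[0.4609 0.101  0.273 ]]
vial [[0.5516 0.1959 0.057 ]]
dial [[0.5732 0.1408 0.157 ]]
```

```bash
cat >> h.py <<'E'
def delta(t,yaw):
    "tool-axes shift and turn to target; yaw = heading of tool y, tool down"
    o=manip.observe();A=R.from_rotvec(o['tcp_rot']);c,s=np.cos(yaw),np.sin(yaw)
    B=R.from_matrix(np.array([[-s,c,0],[c,s,0],[0,0,-1]]))
    print('t',round(o['t'],2),'pos',o['tool_pos'].round(4),'yaw',np.arctan2(*A.as_matrix()[[1,0],1]).round(3),'shift',A.inv().apply(np.array(t)-o['tool_pos']).round(4),'turn',(A.inv()*B).as_rotvec().round(4),'F',o['wrist_force'].round(2),'w',round(o['gripper_width'],4))
E
python3 -c "
from h import *
delta([.4615,.1866,.15],.45)
o=manip.observe();A=R.from_rotvec(o['tcp_rot']);P=manip.camera_params('wrist')['pose'];print(A.inv().apply(P[:3,3]-o['tool_pos']),A.inv().apply(-P[:3,2]))"
```

```text
t 0.1 pos [0.1921 0.6465 0.2216] yaw 1.282 shift [-0.3892 -0.3641  0.0723] turn [-1.60e-03  8.00e-04  8.32e-01] F [ 0.65 -1.57  0.16] w 0.0872
[ 0.06453218  0.00046127 -0.16327735] [-0.24090151 -0.00111111  0.97054893]
```

```bash
python3 drive.py '0 0 0 0 0 .119;0 0 0 0 0 .119;0 0 0 0 0 .119;0 0 0 0 0 .119;0 0 0 0 0 .119;0 0 0 0 0 .119;0 0 0 0 0 .118' 0.06
python3 drive.py '-.038 .003 .004 0 0 0;-.038 .003 .004 0 0 0;-.038 .003 .004 0 0 0;-.038 .003 .004 0 0 0;-.038 .003 .004 0 0 0;-.038 .003 .004 0 0 0;-.038 .003 .004 0 0 0'
python3 drive.py '-.038 .003 .004 0 0 0;-.038 .003 .004 0 0 0;-.038 .003 .004 0 0 0;-.038 .003 .004 0 0 0;-.038 .003 .004 0 0 0;-.038 .003 .004 0 0 0;0 0 0 0 0 0'
python3 - <<'E'
from h import *
delta([.4615,.1866,.05],.45)
p=manip.camera_params('wrist');im=manip.camera('wrist')
v=[.5912,.1406,-.0077]
print(proj('wrist',st(v,[(-.13,.045,.066),(-.04,.055,.065),(-.03,.055,.065),(-.05,.055,.065)]),p))
cv2.imwrite('pics/w1.png',im[:,:,::-1])
E
```

```text
t: 0.68
tool_pos: [0.1921, 0.6467, 0.2219]
tcp_rot: [1.677, 2.656, -0.002]
wrist_force: [0.9, 0.2, 0.1]
gripper_width: 0.0608
finger_force: 0.0
t: 1.27
tool_pos: [0.3272, 0.4147, 0.1941]
tcp_rot: [-1.669, -2.661, 0.001]
wrist_force: [1.3, 0.4, 0.3]
gripper_width: 0.0596
finger_force: 0.0
t: 1.85
tool_pos: [0.4453, 0.211, 0.17]
tcp_rot: [1.684, 2.648, -0.005]
wrist_force: [-0.2, 0.1, 0.8]
gripper_width: 0.0597
finger_force: 0.0
t 1.85 pos [0.4453 0.211  0.17  ] yaw 0.438 shift [-0.0285  0.0044  0.1201] turn [-0.001   0.004  -0.0121] F [-0.17  0.1   0.79] w 0.0597
[[284.24500511 240.40914184]
 [380.89474569 271.6966047 ]
 [390.4962899  276.06271674]
 [371.16987114 267.27149155]]
```

View pics/w1.png

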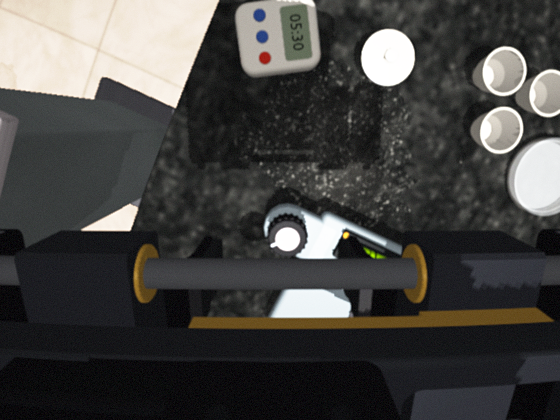

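Knob is seen at (288,238), predicted (284,240), so the fit is good to ~2 mm; the vial is mostly hidden by the gripper at (375,253). Descending and gripping.

```bash
python3 drive.py '-.0275 .006 0 0 0 -.06;0 0 .032 0 0 0;0 0 .032 0 0 0;0 0 .032 0 0 0;0 0 .03 0 0 0;0 0 0 0 0 0;0 0 0 0 0 0'
python3 drive.py '0 0 0 0 0 0;0 0 0 0 0 0;0 0 0 0 0 0;0 0 0 0 0 0;0 0 0 0 0 0;0 0 0 0 0 0' 0.02 25
python3 - <<'E'
from h import *
delta([.4615,.1866,.044],.45)
E
```

```text
t: 2.48
tool_pos: [0.4583, 0.1976, 0.0437]
tcp_rot: [-1.586, -2.709, 0.005]
wrist_force: [0.2, 0.3, 0.2]
gripper_width: 0.0603
finger_force: 0.0
t: 2.98
tool_pos: [0.4581, 0.1964, 0.0451]
tcp_rot: [-1.588, -2.708, 0.003]
wrist_force: [-3.7, -1.5, 7.6]
gripper_width: 0.0332
finger_force: 25.0
t 2.98 pos [0.4581 0.1964 0.0451] yaw 0.51 shift [-0.0103 -0.0018  0.0011] turn [-0.003  -0.0009  0.0598] F [-3.72 -1.53  7.57] w 0.0332
```

```bash
python3 drive.py '0 0 0 0 0 0;0 0 0 0 0 0;-.005 0 0 0 0 0;-.005 0 0 0 0 0;0 0 0 0 0 0;0 0 0 0 0 0' 0.05
python3 -c "
from h import *
delta([.4615,.1866,.044],.51)"
python3 drive.py '0 0 0 0 0 0;0 0 0 0 0 0;0 0 0 0 0 0;0 0 0 0 0 0;0 0 0 0 0 0;0 0 0 0 0 0' 0.02 25
python3 -c "
from h import *
delta([.4615,.1866,.044],.51)"
```

```text
t: 3.48
tool_pos: [0.4649, 0.1878, 0.0445]
tcp_rot: [1.591, 2.709, 0.0]
wrist_force: [0.4, 0.4, 0.6]
gripper_width: 0.0495
finger_force: 0.0
t 3.48 pos [0.4649 0.1878 0.0445] yaw 0.509 shift [ 0.0006 -0.0035  0.0005] turn [ 0.0003  0.0002 -0.0012] F [0.42 0.42 0.59] w 0.0495
t: 3.98
tool_pos: [0.463, 0.1877, 0.0443]
tcp_rot: [-1.588, -2.708, 0.004]
wrist_force: [-4.9, -2.3, 4.0]
gripper_width: 0.0334
finger_force: 25.0
t 3.98 pos [0.463  0.1877 0.0443] yaw 0.51 shift [-0.0003 -0.0019  0.0003] turn [-0.0032 -0.0006  0.0001] F [-4.86 -2.3   4.04] w 0.0334
```

```bash
python3 drive.py '0 -.0015 0 0 0 0;0 0 0 0 0 .1;0 0 0 0 0 .1;0 0 0 0 0 .1;0 0 0 0 0 .1;0 0 0 0 0 .1;0 0 0 0 0 .1;0 0 0 0 0 0'
python3 - <<'E'
from h import *
delta([.4615,.1866,.044],-.09)
p=manip.camera_params('wrist')
v=[.5912,.1406,-.0077]
print(proj('wrist',st(v,[(-.13,.045,.066),(-.04,.055,.065),(-.03,.055,.065),(-.05,.055,.065)]),p))
a=manip.camera('wrist');b=manip.camera('top');s=manip.camera('side')
c=np.zeros((600,800,3),np.uint8);c[:420,:560]=a;t=cv2.resize(b[185:240,145:180],None,fx=6,fy=6,interpolation=2);c[:330,570:780]=t
q=cv2.resize(s[195:235,245:295],None,fx=4.5,fy=4.5,interpolation=2);c[420:600,570:795]=q
cv2.imwrite('pics/w2.png',c[:,:,::-1])
E
```

```text
t: 4.65
tool_pos: [0.4623, 0.1876, 0.0447]
tcp_rot: [-2.322, -2.115, 0.002]
wrist_force: [-4.6, -2.6, 7.0]
gripper_width: 0.0332
finger_force: 25.0
t 4.65 pos [0.4623 0.1876 0.0447] yaw -0.093 shift [-0.0011 -0.0007  0.0007] turn [-0.0016  0.0005 -0.0032] F [-4.56 -2.6   6.96] w 0.0332
[[276.41010095 274.90804598]
 [467.22555489 237.64899036]
 [487.57944971 235.75013492]
 [446.53051034 239.5429054 ]]
```

View pics/w2.png

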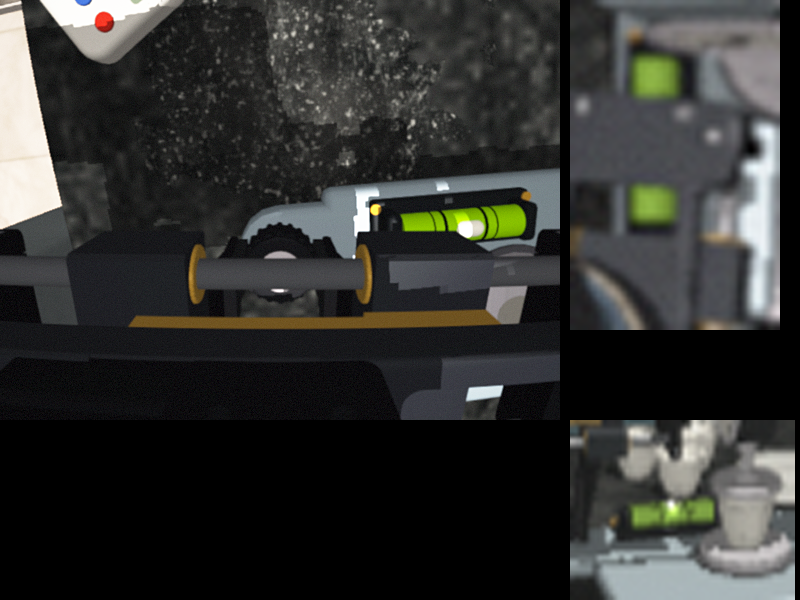

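The wrist view shows the vial at (400–527, 205–240) with the bubble near (467,228); the top view is blocked. Enlarging.

Run:
```python
import cv2
a=cv2.imread('pics/w2.png')[195:250,390:540]
cv2.imwrite('pics/w2c.png',cv2.resize(a,None,fx=5.3,fy=5.3,interpolation=2))
```

```text
(no output)
```

View pics/w2c.png

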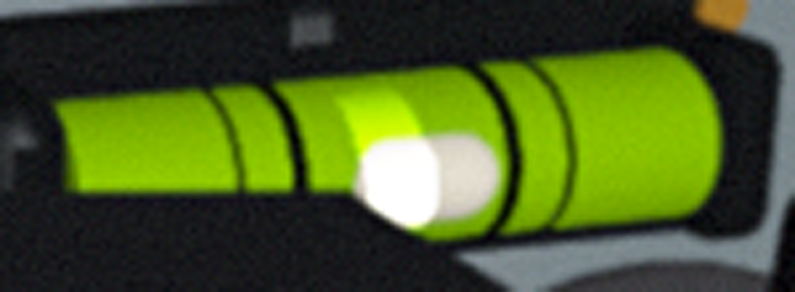

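Inner lines at crop x ≈302 and 516 (10.8 px/mm), bubble 357–500, so it sits ≈ +2 mm to the rear (parallax uncertain). Turn 0.28 rad more, then look from above.

```bash
python3 drive.py '0 0 0 0 0 .1;0 0 0 0 0 .1;0 0 0 0 0 .08;0 0 0 0 0 0'
python3 - <<'E'
from h import *
delta([.4615,.1866,.044],-.37)
p=manip.camera_params('wrist')
v=[.5912,.1406,-.0077]
print(proj('wrist',st(v,[(-.04,.055,.065),(-.03,.055,.065),(-.05,.055,.065),(-.04,.055,.057)]),p))
a=manip.camera('wrist');cv2.imwrite('pics/w3f.png',a[:,:,::-1])
E
```

```text
t: 5.13
tool_pos: [0.462, 0.1877, 0.0448]
tcp_rot: [-2.593, -1.771, 0.003]
wrist_force: [-5.8, -1.5, 9.0]
gripper_width: 0.0337
finger_force: 25.0
t 5.13 pos [0.462  0.1877 0.0448] yaw -0.372 shift [-0.0012 -0.      0.0008] turn [-0.0023  0.0009 -0.0024] F [-5.8  -1.48  9.03] w 0.0337
[[457.99475105 187.8873997 ]
 [478.79106445 180.17610074]
 [437.03335724 195.61959859]
 [449.36037208 184.79977059]]
```

Run:
```python
import cv2
a=cv2.imread('pics/w3f.png')[145:235,390:540]
cv2.imwrite('pics/w3c.png',cv2.resize(a,None,fx=5.3,fy=5.3,interpolation=2))
```

```text
(no output)
```

View pics/w3c.png

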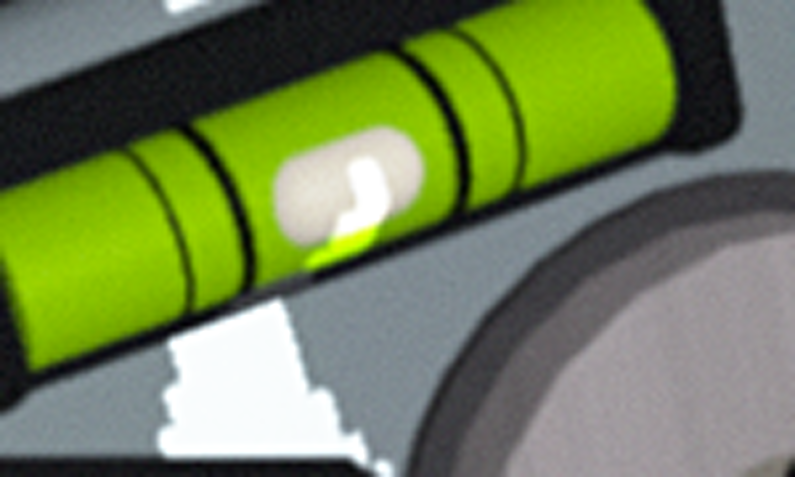

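Bubble ends at (273,205) and (425,165); along the axis the inner lines are at (241,225) and (459,148): gaps of 32 and 34 px, i.e. centred to ~0.1 mm. Release the knob and check that it stays there.

```bash
python3 drive.py '0 0 0 0 0 0;0 0 0 0 0 0;0 0 0 0 0 0;0 0 0 0 0 0' 0.06
python3 - <<'E'
from h import *
delta([.461,.101,.33],-.1)
a=manip.camera('wrist')[:,:,::-1];cv2.imwrite('pics/w4f.png',a)
for f in('w3f','w4f'):
    b=cv2.imread(f'pics/{f}.png')[145:215,390:540].astype(int)
    B,G,Rr=b[...,0],b[...,1],b[...,2]
    lime=((G-B)>60); bub=(Rr>130)&(B>110)
    n,l,s,c=cv2.connectedComponentsWithStats(bub.astype(np.uint8))
    print(f,[ (s[i].tolist(),c[i].round(2)) for i in range(1,n) if s[i,4]>60], np.argwhere(lime).mean(0).round(2),lime.sum())
E
```

```text
t: 5.52
tool_pos: [0.464, 0.188, 0.0447]
tcp_rot: [2.592, 1.775, 0.003]
wrist_force: [-0.3, 0.5, -0.2]
gripper_width: 0.0525
finger_force: 0.0
t 5.52 pos [0.464  0.188  0.0447] yaw -0.37 shift [-0.0819  0.0291 -0.2854] turn [ 0.0016 -0.0009 -0.2699] F [-0.3   0.47 -0.22] w 0.0525
w3f [([52, 24, 28, 22, 452], array([65.12, 34.49])), ([106, 44, 44, 26, 740], array([133.13,  59.35])), ([31, 56, 27, 14, 253], array([45.09, 64.24]))] [30.96 61.27] 3750
w4f [([0, 0, 50, 19, 466], array([17.58,  6.24])), ([21, 0, 129, 70, 1740], array([96.38, 43.33])), ([47, 26, 29, 23, 478], array([60.9 , 37.05])), ([95, 43, 55, 27, 1094], array([127.35,  58.27]))] [32.67 59.39] 3769
```

Run:
```python
import cv2
a=cv2.imread('pics/w4f.png')[145:235,390:540]
cv2.imwrite('pics/w4c.png',cv2.resize(a,None,fx=5.3,fy=5.3,interpolation=2))
```

```text
(no output)
```

View pics/w4c.png

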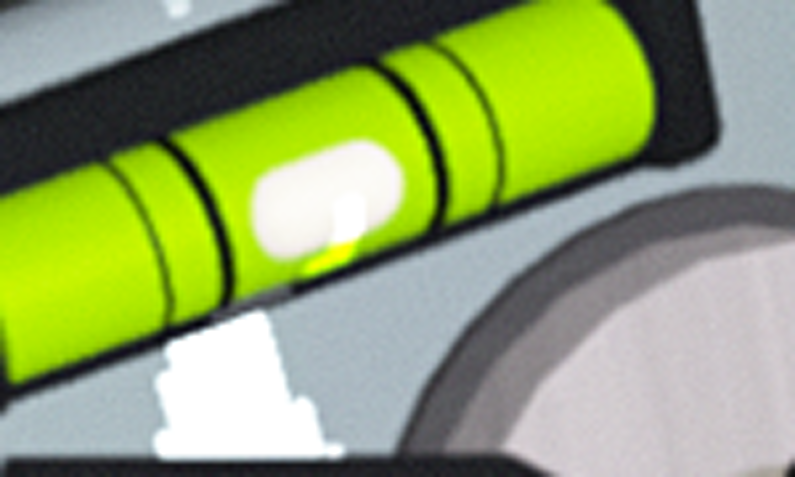

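Bubble ends (251,217)–(404,182) between lines at (221,235) and (438,165): still centred within 0.2 mm after release. Rise and go above the ball.

```bash
python3 drive.py '0 0 -.036 0 0 0;0 0 -.036 0 0 0;0 0 -.036 0 0 0;0 0 -.036 0 0 0;0 0 -.036 0 0 0;0 0 -.036 0 0 0;0 0 -.036 0 0 0;0 0 -.036 0 0 0'
python3 drive.py '-.027 .01 0 0 0 -.09;-.027 .01 0 0 0 -.09;-.027 .01 0 0 0 -.09;0 0 0 0 0 0;0 0 0 0 0 0' 0 20
python3 -c "
from h import *
delta([.461,.101,.30],-.1)"
```

```text
t: 6.23
tool_pos: [0.4631, 0.1873, 0.3345]
tcp_rot: [-2.592, -1.774, -0.002]
wrist_force: [1.0, 0.6, 0.4]
gripper_width: 0.0601
finger_force: 0.0
t: 6.65
tool_pos: [0.4699, 0.1001, 0.3328]
tcp_rot: [-2.334, -2.102, -0.003]
wrist_force: [0.4, 0.5, 0.6]
gripper_width: 0.0347
finger_force: 0.0
t 6.65 pos [0.4699 0.1001 0.3328] yaw -0.105 shift [-0.     -0.009   0.0328] turn [ 0.0009 -0.0015 -0.0047] F [0.37 0.45 0.58] w 0.0347
```

```bash
python3 drive.py '0 -.0095 0 0 0 0;0 0 0 0 0 0;0 0 .03 0 0 0;0 0 .006 0 0 0;0 0 .006 0 0 0;0 0 .006 0 0 0;0 0 .006 0 0 0;0 0 0 0 0 0'
python3 -c "
from h import *
delta([.459,.101,.245],-.1)"
```

```text
t: 7.32
tool_pos: [0.4598, 0.1033, 0.2785]
tcp_rot: [-2.328, -2.107, 0.001]
wrist_force: [-3.6, 0.9, 4.0]
gripper_width: 0.0005
finger_force: 2.4
t 7.32 pos [0.4598 0.1033 0.2785] yaw -0.099 shift [-0.0024 -0.0005  0.0335] turn [-0.0015 -0.0001  0.0005] F [-3.63  0.89  4.01] w 0.0005
```

Contact made with 4 N upward, as expected for the lever spring. Continue to just short of pad contact.

```bash
python3 drive.py '-.002 0 .006 0 0 0;0 0 .006 0 0 0;0 0 .006 0 0 0;0 0 .006 0 0 0;0 0 .005 0 0 0;0 0 .005 0 0 0;0 0 0 0 0 0'
python3 -c "
from h import *
delta([.459,.101,.226],-.1)"
```

```text
t: 7.9
tool_pos: [0.4598, 0.1014, 0.2447]
tcp_rot: [-2.328, -2.108, 0.0]
wrist_force: [-3.9, 1.3, 5.0]
gripper_width: 0.0005
finger_force: 2.4
t 7.9 pos [0.4598 0.1014 0.2447] yaw -0.099 shift [-0.0005 -0.0007  0.0187] turn [-0.0009 -0.0005  0.0005] F [-3.87  1.29  5.  ] w 0.0005
```

```bash
python3 drive.py '0 0 .005 0 0 0;0 0 .005 0 0 0;0 0 .005 0 0 0;0 0 .005 0 0 0;0 0 .004 0 0 0;0 0 .003 0 0 0;0 0 0 0 0 0;0 0 0 0 0 0'
cat > dial.py <<'E'
from h import *
import sys
delta([.459,.101,.212],-.1)
o=manip.observe();th=.25-np.arcsin((o['tool_pos'][2]-.016-.232)/.165);zd=.157-.028*th
p=manip.camera_params('wrist');a=manip.camera('wrist')
v=[.5912,.1406,-.0077]
c=proj('wrist',st(v,[(-.018,0,zd),(-.018,0,zd+.0275),(-.018,-.0275,zd),(-.018,.0275,zd)]),p)
print('theta',th,c.round(0).tolist())
cv2.imwrite('pics/%s_full.png'%sys.argv[1],a[:,:,::-1])
x,y=np.clip(c[0].astype(int)-[75,60],0,[410,300])
b=cv2.resize(a[y:y+120,x:x+150],None,fx=5,fy=5,interpolation=2)
cv2.imwrite('pics/%s.png'%sys.argv[1],b[:,:,::-1]);print(x,y)
E
python3 dial.py d1
```

```text
t: 8.57
tool_pos: [0.4608, 0.1013, 0.2187]
tcp_rot: [2.329, 2.108, 0.003]
wrist_force: [-3.5, 1.1, 6.2]
gripper_width: 0.0005
finger_force: 3.3
t 8.57 pos [0.4608 0.1013 0.2187] yaw -0.1 shift [-0.0005 -0.0018  0.0067] turn [ 0.0013 -0.0014  0.0002] F [-3.47  1.07  6.19] w 0.0005
theta 0.4284155455148858 [[429.0, 150.0], [447.0, 153.0], [428.0, 188.0], [429.0, 111.0]]
353 90
```

View pics/d1.png

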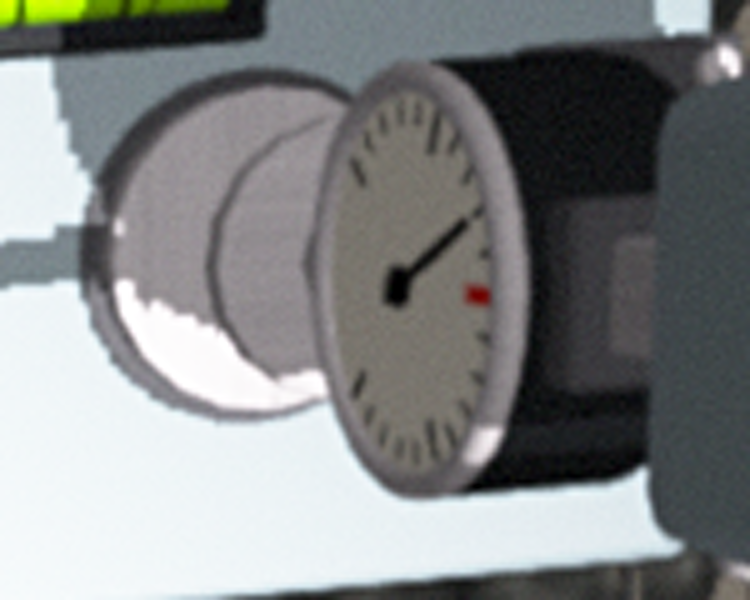

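The dial is clear: hand tip at (470,218) on the 8 N mark (478,212), red 10 N mark at (478,295). Need 2 N more, about 5.8 mm of ball travel.

```bash
python3 drive.py '0 0 .003 0 0 0;0 0 .003 0 0 0;0 0 0 0 0 0;0 0 0 0 0 0;0 0 0 0 0 0;0 0 0 0 0 0'
python3 dial.py d2
```

```text
t: 9.12
tool_pos: [0.4614, 0.1014, 0.2131]
tcp_rot: [2.329, 2.107, 0.005]
wrist_force: [-1.8, 0.3, 7.0]
gripper_width: 0.0004
finger_force: 3.5
t 9.12 pos [0.4614 0.1014 0.2131] yaw -0.1 shift [-0.0006 -0.0024  0.0011] turn [ 0.0027 -0.0019  0.0003] F [-1.84  0.35  7.03] w 0.0004
theta 0.46295878561257725 [[431.0, 151.0], [450.0, 154.0], [430.0, 189.0], [431.0, 111.0]]
355 90
```

View pics/d2.png

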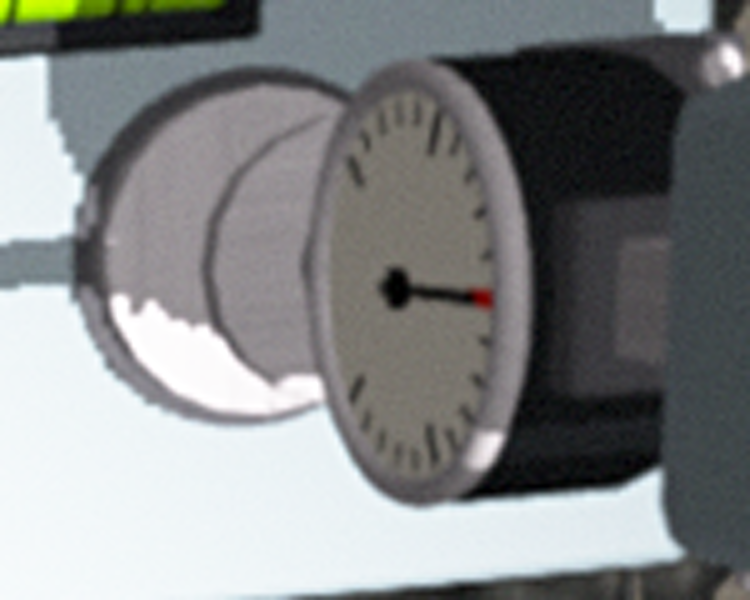

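The hand ends at (480,297), right on the red mark (483,298): 10 N. Hold for about 2.7 s, check for drift, hand in.

```bash
Z='0 0 0 0 0 0'
for i in 1 2 3 4; do python3 drive.py '0 0 0 0 0 0;0 0 0 0 0 0;0 0 0 0 0 0;0 0 0 0 0 0;0 0 0 0 0 0;0 0 0 0 0 0;0 0 0 0 0 0;0 0 0 0 0 0' | sed -n '1,4p'; done
python3 dial.py d3; python3 -c "
import cv2
a,b=cv2.imread('pics/d2_full.png'),cv2.imread('pics/d3_full.png')
print(cv2.absdiff(a,b)[100:200,410:460].mean(), cv2.absdiff(a,b)[100:200,410:460].max())"
```

```text
t: 9.83
tool_pos: [0.4614, 0.1014, 0.2132]
tcp_rot: [2.329, 2.107, 0.005]
wrist_force: [-2.3, -0.2, 7.3]
t: 10.5
tool_pos: [0.4614, 0.1013, 0.2131]
tcp_rot: [2.329, 2.107, 0.005]
wrist_force: [-1.5, 0.1, 6.3]
t: 11.17
tool_pos: [0.4614, 0.1013, 0.2131]
tcp_rot: [2.329, 2.108, 0.005]
wrist_force: [-2.4, -0.6, 6.4]
t: 11.83
tool_pos: [0.4614, 0.1014, 0.2131]
tcp_rot: [2.329, 2.107, 0.005]
wrist_force: [-1.9, 0.1, 6.6]
t 11.83 pos [0.4614 0.1014 0.2131] yaw -0.1 shift [-0.0006 -0.0024  0.0011] turn [ 0.0028 -0.0019  0.0003] F [-1.9   0.1   6.62] w 0.0005
theta 0.4628274841843037 [[431.0, 151.0], [450.0, 154.0], [430.0, 189.0], [431.0, 111.0]]
355 90
2.493733333333333 23
```

No drift, so the hand is still at 10 N. Handing in.

```bash
python3 -c "
from workcell import manip
print(manip.hand_in())"
```

```text
the job is handed in; nothing more can be done
None
```

I levelled the stand (bubble centred to about 0.2 mm), pushed the lever to 10 N, held it there for about 2.7 s without drift, and handed the job in at about 12 s with the arm still holding 10 N.

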